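# Switch on the cooktop isolator behind the tiled upstand with the bent rod

## Robot

A 6-joint arm with a two-finger parallel gripper is mounted at the origin on the work surface. World frame = base frame: x ahead of the robot, y to its left, z up, the work surface at z = 0. Lengths are in m, angles in rad, forces in N, time in s.
With the tool pointing down it reaches from about 0.35 to 0.925 m from the base axis. Payload 6.4 kg.
Tool frame: the origin (TCP) lies between the finger pads; the fingertips stand 14 mm ahead of it and the grasp point (between the pads) lies 5 mm behind it (tcp_to_tips is the distance from the TCP to the fingertips, in m); z points along the fingers, y is the direction in which the jaws open and shut (so a half turn about z gives the same grasp; the last joint's range is limited). The gripper opens to 85 mm and grips with 20 to 120 N. Pads are 22 mm wide; open, the fingers measure 114 mm over their backs; the gripper's body (76 mm by 85 mm) begins 54 mm behind the grasp point. The pads swing forward as they close: fully open they stand 13 mm farther back than shut.
Start: joints at [1.097, 0.245, 1.558, -0, 1.339, -0.174], TCP at [0.192, 0.621, 0.245] pointing down, gripper open.
Joint ranges: [-3.13, 3.13], [-1.02, 2.26], [0.13, 2.54], [-0.95, 4.09], [0.21, 2.88], [-2.74, 2.74]. Speed limits (rad/s): [2.57, 2.57, 3.14, 3.14, 3.14, 3.14].

## Interface

Orientations are given as a unit quaternion [x, y, z, w].
In Python, from bench import get_state, read_camera, sign_off, tcp_to_tips gives the robot as it stands. The module is installed in compiled form; this text tells all that it offers.
- The arm moves only by the tool servo_tool, never from a script. Its argument "increments" is a list of rows, each an object with "xyz": the shift along the tool's x, y, z in cm, a list of three; "roll": the turn about the tool's z in degrees; "claw": the opening in per cent of the stroke, from 0 (shut) to 100 (fully open). In form: [{"xyz": [tx, ty, tz], "roll": roll, "claw": claw}, ...]. A call has 1 to 8 rows; each row is the pose to reach, as a shift and turn from the pose commanded when the call began, along the tool's axes at that moment; what a row does not reach only later rows make up. A row lasts 1/12 s, in which the tool goes at most 41.7 mm and 7.16 degrees, less where a joint would pass 70% of its speed; a pose out of reach is approached as far as the arm can. A call with a gripper value outside its range is refused whole. The fingers move at their own pace and stop on an object; the grip force is fixed at half the most. Time passes only in rows, so rows that repeat a pose let the fingers close. It gives the time, the measured TCP pose, the force and the opening at its end, in the units of the state.
- get_state(): the state, without advancing time (a new reading comes with each control period).
- read_camera(name): name is "side" or "top" or "wrist"; returns a dict with "img" (480x640x3 uint8, blue, green, red), "depth" (480x640 float32, m along the optical axis (not along the pixel's ray), 0 where there is no reading), "camera_matrix" (3x3 intrinsics, pixels), "k1" (the pictures are not rectified: a ray, as slopes to the right and down, at radius r is drawn at 1 + k1 r^2 times it, then the intrinsics apply), "R" (3x3) and "t" (3): a world point X has camera coordinates R X + t. Camera axes: x right, y down, z forward; pixel columns grow to the right and rows downward; lengths in m; the calibration is good to about 2 mm. A picture is of the moment at which its call begins.
- sign_off(): hands the job in, once; it reports no verdict.
The state is a dict: "time_s": time; "joint_positions": joint angles; "qvel": joint speeds; "joint_efforts": joint torques, N m; "tcp_pos": TCP position; "tool_rot": TCP orientation; "ft_force": force on the tool from outside, world axes, zero at the start; "wrist_torque": the same for the moment, N m; "grip_width": finger opening in m.
Only numpy, scipy, OpenCV 4.12 (cv2) and the standard library are available. Lean on these libraries where they do the work, as an engineer would, in place of code of your own. Each camera call takes 0.05 s, during which the arm holds its last target. There are 200 camera calls.

## Task

The cooktop's isolator box stands behind the low tiled upstand: take the bent rod from its wooden cradle, reach over the upstand, hook the rod's hanging end behind the isolator's slide lever and draw the lever gently towards the upstand as far as it goes, keeping a light steady pull (5 to 12 N) against its stop for about a second. Then lay the rod back in its cradle and let go of it. Move the lever with the rod only, do not force it, do not lean on the upstand, and leave everything else where it is.

Things in the scene. Friction and masses are not known exactly. Their poses are not given: they have to be found in the camera images.
- rod: Bent rod, 180 g: dark wooden handle bar 110 (x) x 22 (y) x 34 (z), origin at the centre of its lower face, z up. From its front end a 9 mm thick steel rod, all in the plane y = 0, runs to x = 75, rises to 85 above the handle's lower face, runs level to x = 200 and hangs down to 12.5 below that face. Gripped across the 22 mm, mid-length.
- rod_tip (a point): Lowest point of the rod's hanging end, at (200, 0, -12.5) mm in the rod's frame; over the upstand the handle stays on the near side.
- cradle: The rod's fixed wooden cradle, left or right of the upstand: base 120 (x) x 60 (y) x 8 high, two saddles at x = -38 and 38, each 20 long and 32 wide between cheeks that reach 40 above the counter; saddle floors 30 above it. The handle rests along x on both floors; the middle is open for fingers. Origin: centre of the underside.
- cradle_seat (a point): Midway between the saddles at the height of their floors (30 above the counter): the rod's origin lies within 4 mm of it when cradled, its hook towards the cradle's +x (away from the robot).
- upstand: Low upright tiled wall between robot and isolator, fixed: 18 thick (x), 264 wide (y), 140 high, with a foot 8 high reaching 43 out on the near side. Origin: centre of its underside; x points away from the robot, across the wall.
- isolator: White isolator box behind the upstand, fixed: 94 (x) x 90 (y) x 60 high, square to the upstand, 6 to 10 behind it, up to 45 to its left or right. Origin: centre of its underside; x points away from the upstand. The lever stands on its top, on the line y = 0.
- isolator_top (a point): Centre of the box's top, 60 above the counter. With the lever at 0 the tab's middle is 12 mm beyond this point (+x), give or take 8 mm, as the lever's carrier (a plate 2 high on the top) is clipped on by hand: where the tab and its stop lie must be felt or seen. Box top free behind the tab at 0: 23 to 39 mm.
- lever (a joint): The black slide lever, an upright tab 8 thick (x), 30 wide (y), its top 86 above the counter. Value (m): travel from off (0) towards the upstand (-x of the box) to a rigid stop at 0.024 (on). Drags with 3 N, stays where left. It makes contact only if pressed on its stop with 5 to 12 N for about a second; it breaks when pushed with over 16 N.
- soap: The soap bottle: a bystander, origin at the centre of its underside; leave it where it stands. Black, 52 across, 140 tall, on a wooden board 130 x 100 x 18 on the side opposite the cradle.
- jar: The jar: a bystander, origin at the centre of its underside; leave it where it stands. White, 52 across, 75 tall, on the same board.
- mug: The mug: a bystander, origin at the centre of its underside; leave it where it stands. Terracotta, 76 across plus handle, 90 tall, behind the isolator.
- tumbler: The tumbler: a bystander, origin at the centre of its underside; leave it where it stands. Clear glass, 64 across, 110 tall, behind the isolator.
- saucer: The saucer: a bystander, origin at the centre of its underside; leave it where it stands. White, 100 across, 16 tall, in front of the upstand.
- spoon: The spoon: a bystander, origin at the centre of its underside; leave it where it stands. Steel, 160 long, lying in front of the upstand, on the right.
Things that resemble listed ones, but are neither listed nor needed, are in the scene too. What is shaped like the isolator but blue or green is not meant.

How it is judged:
On the way, in this order (a step that is already met when the one before it is completed fails the run):
1. the rod is lifted out of its cradle (distance between rod and cradle_seat above 0.06 m), for 0.1 s.
2. the lever is home and the rod presses it on its stop with 4 N or more for 0.6 s (value of joint lever above 0.0225 m and contact force between rod and lever above 4 N), for 0.6 s.
At the end, for the whole second after the job is handed in: The lever is home (within 2.5 mm of its stop) and the rod lies still in its cradle: handle down on both saddles (within 20 mm of the seat along it, 6 mm in height, 0.2 rad in direction, upright within 0.12 rad), released (value of joint lever above 0.0215 m and horizontal distance between rod and cradle_seat below 0.02 m and z of rod in the frame of cradle_seat between -0.005 and 0.006 m and angle between the x axis of rod and the x axis of cradle, either way round below 0.2 rad and angle between rod's own z axis and vertical below 0.12 rad and linear speed of rod below 0.02 m/s); the robot touches nothing.
It fails at once if the lever is forced by the rod (more than 16 N) (contact force between rod and lever above 16 N).
It fails at once if the lever is touched by the robot itself rather than the rod (contact force between any of the fingers, the arm and lever above 0.5 N).
It fails at once if the upstand is leaned on or knocked (more than 12 N) (contact force between anything else and upstand above 12 N).
It fails at once if a bystander is moved by more than 30 mm or tipped over (distance of any of soap, jar, mug, tumbler, saucer, spoon from where it was at the start of the episode above 0.03 m or angle between any of soap, jar, mug, tumbler, saucer, spoon's own z axis and vertical above 0.5 rad).
It also fails if it takes over 69 s, if anything falls off the work surface, if the arm or the gripper's body presses on something with over 40 N, if the wrist force passes 120 N, or if a joint passes its speed limit or range.

## Working session

There is one attempt and no reset: what is moved stays moved. The work goes in short steps, Python scripts to look and compute and a tool call to move; the robot and the scene stay as the last step left them, time stands still between calls to the robot, and variables do not carry over. Pictures are saved under pics/ and viewed, on a budget of 10 in all, crops included, one or two more only if the job needs it, and the job is handed in when it is done.

Besides the shell and the picture viewer there is one more tool, called after "Request:" in YAML: its name, and indented under it one key for each argument. servo_tool: Moves the arm, as the interface text tells. Its arguments: {"type":"object","properties":{"increments":{"type":"array","items":{"type":"object","properties":{"xyz":{"type":"array","items":{"type":"number"}},"roll":{"type":"number"},"claw":{"type":"number"}}}}},"required":["increments"]}

```bash
mkdir -p pics
cat > h.py <<'E'
import numpy as np, cv2
from bench import *
def pix(c,P):
    P=np.atleast_2d(P); p=P@c["R"].T+c["t"]; s=p[:,:2]/p[:,2:]
    s=s*(1+c["k1"]*(s**2).sum(1,keepdims=True)); K=c["camera_matrix"]
    return np.c_[s[:,0]*K[0,0]+K[0,2],s[:,1]*K[1,1]+K[1,2]]
def slopes(c,uv):
    K=c["camera_matrix"]; uv=np.atleast_2d(np.array(uv,float))
    d=np.c_[(uv[:,0]-K[0,2])/K[0,0],(uv[:,1]-K[1,2])/K[1,1]]; s=d.copy()
    for _ in range(20): s=d/(1+c["k1"]*(s**2).sum(1,keepdims=True))
    return s
def ray(c,uv):
    s=slopes(c,uv); d=np.c_[s,np.ones(len(s))]@c["R"]
    return -c["R"].T@c["t"], d
def onz(c,uv,z):
    o,d=ray(c,uv); return o+d*((z-o[2])/d[:,2:])
def cloud(c):
    v,u=np.mgrid[0:480,0:640]; s=slopes(c,np.c_[u.ravel(),v.ravel()])
    z=c["depth"].ravel(); p=np.c_[s,np.ones(len(s))]*z[:,None]
    P=(p-c["t"])@c["R"]; P[z==0]=np.nan
    return P.reshape(480,640,3)
def save(n,d):
    np.savez("pics/%s.npz"%n,**d)
def load(n): return dict(np.load("pics/%s.npz"%n))
E
python3 - <<'E'
from h import *
for n in("top","side"):
    c=read_camera(n); save(n+"0",c); cv2.imwrite(f"pics/{n}0.png",c["img"])
    print(n,c["camera_matrix"].tolist(),c["k1"],(-c["R"].T@c["t"]).round(3),c["R"].round(2).tolist())
s=get_state(); print(s["tcp_pos"],s["tool_rot"],s["grip_width"],s["ft_force"],tcp_to_tips)
E
```

```text
top [[445.4531605131359, 0.0, 317.2848929427996], [0.0, 445.4531605131359, 236.62132524664835], [0.0, 0.0, 1.0]] -0.07013081273902272 [ 4.380e-01 -1.000e-03  1.068e+00] [[-0.03, -1.0, -0.01], [-0.99, 0.03, -0.1], [0.1, 0.01, -0.99]]
side [[459.8571292977938, 0.0, 319.2770567819902], [0.0, 459.8571292977938, 238.4591036258651], [0.0, 0.0, 1.0]] -0.03152411143644049 [0.486 0.791 0.693] [[-1.0, -0.05, 0.02], [-0.05, 0.62, -0.78], [0.03, -0.78, -0.62]]
[0.19173899 0.62057772 0.24426843] [ 1.49328959e-01  9.88787188e-01 -8.23199161e-04 -2.86028713e-04] 0.08558919317366766 [-0.93337555 -0.95633661  0.11058062] 0.014
```

View pics/top0.png

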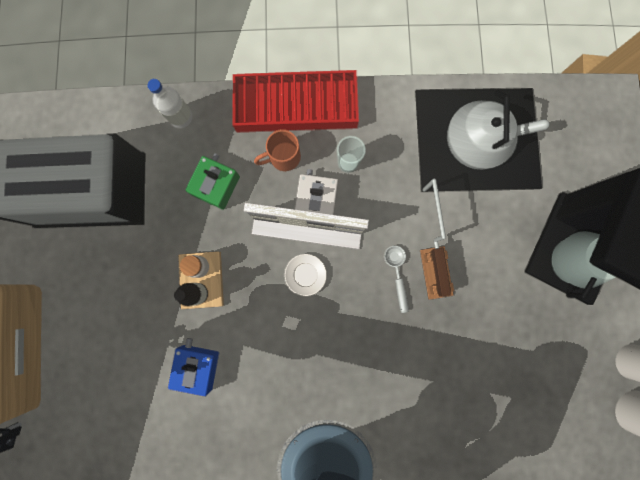

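View pics/side0.png

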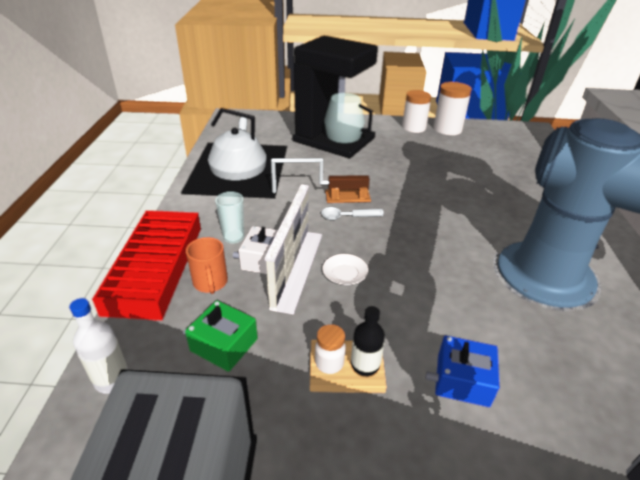

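The top view shows three isolator-shaped boxes: a green one at (212,181), a blue one at (193,370) and a white one at (317,192) just behind the upstand (306,225). The white one fits the description. The rod and cradle are at (435,270), with the hook end at about (432,185). I'll enlarge that area and measure with depth.

Run:
```python
from h import *
a=load("top0");b=load("side0")
A=cv2.resize(a["img"][160:310,230:470],None,fx=3.3,fy=3.3,interpolation=cv2.INTER_CUBIC)[:,:800]
cv2.imwrite("pics/cropA.png",A[:,:])
B=cv2.resize(b["img"][140:320,225:395],None,fx=3.3,fy=3.3,interpolation=cv2.INTER_CUBIC)
cv2.imwrite("pics/cropB.png",B)
for n,c in(("top",a),("side",b)):
    P=cloud(c); Z=P[...,2]
    print(n,"counter z",np.nanmedian(Z[(Z<.02)&(Z>-.02)]))
    hsv=cv2.cvtColor(c["img"],cv2.COLOR_BGR2HSV)
    def box(nm,m):
        q=P[m]; 
        if len(q)<5: print(nm,len(q));return
        r=cv2.minAreaRect((q[:,:2]*1000).astype(np.float32)); print(nm,len(q),q.mean(0).round(4),np.round(r[0],1),np.round(r[1],1),round(r[2],2),"z",np.percentile(q[:,2],[5,50,95]).round(4))
    X,Y=P[...,0],P[...,1]
    near=(X>.3)&(X<.75)&(abs(Y)<.4)
    up=near&(abs(Z-.14)<.006)&(abs(Y)<.2); box("upstandtop",up)
    box("boxtop",near&(abs(Z-.061)<.005)&(abs(Y)<.1)&(X>.45)&(X<.65))
    box("lever",near&(Z>.075)&(Z<.095)&(abs(Y-0)<.08)&(X>.5)&(X<.62)&(c["img"].max(2)<90))
    box("handle",near&(Y<-.2)&(Z>.05)&(Z<.075)&(X<.5))
    box("cradle",near&(Y<-.2)&(Z>.02)&(Z<.045)&(X<.5))
    box("rodlevel",near&(Y<-.2)&(Z>.1)&(Z<.125))
```

```text
top counter z -0.0006279794147407895
upstandtop 1094 [0.58   0.0277 0.1392] [580.2  28.3] [265.1  18.8] 80.43 z [0.1363 0.1392 0.142 ]
boxtop 828 [0.6203 0.0049 0.0599] [610.4  -5.6] [186.7  88. ] 80.47 z [0.0569 0.0598 0.0638]
lever 26 [ 0.5665 -0.0032  0.0865] [566.3  -4.3] [53.9  0.7] 80.1 z [0.0786 0.0866 0.0936]
handle 487 [ 0.449  -0.2743  0.0621] [ 450.  -275.8] [103.   24.1] 7.01 z [0.0558 0.0626 0.0657]
cradle 225 [ 0.4508 -0.2681  0.0364] [ 450.8 -276.3] [102.3  49.6] 7.11 z [0.026  0.0379 0.0422]
rodlevel 407 [ 0.6402 -0.3021  0.1136] [ 656.4 -302.2] [ 87.3 260.9] 56.97 z [0.1012 0.1164 0.1209]
side counter z -0.001036276771020743
upstandtop 763 [0.5799 0.0456 0.1384] [577.8  29.7] [265.6  19.7] 79.98 z [0.1361 0.1385 0.1402]
boxtop 398 [0.6165 0.0113 0.06  ] [604.5  -2.1] [191.4  81.9] 80.49 z [0.057  0.0596 0.0648]
lever 30 [0.565  0.0028 0.088 ] [565.2   3.3] [44.   1.2] 80.14 z [0.0829 0.0878 0.0936]
handle 314 [ 0.4479 -0.2703  0.0593] [ 448.4 -274.7] [102.5  29. ] 6.84 z [0.0512 0.0609 0.0644]
cradle 278 [ 0.4494 -0.2604  0.035 ] [ 447.6 -264.4] [105.4  33.1] 5.87 z [0.0223 0.0362 0.0439]
rodlevel 265 [ 0.634  -0.2987  0.112 ] [ 653.3 -301.3] [ 88.7 265.3] 57.29 z [0.1014 0.1137 0.1189]
```

View pics/cropA.png

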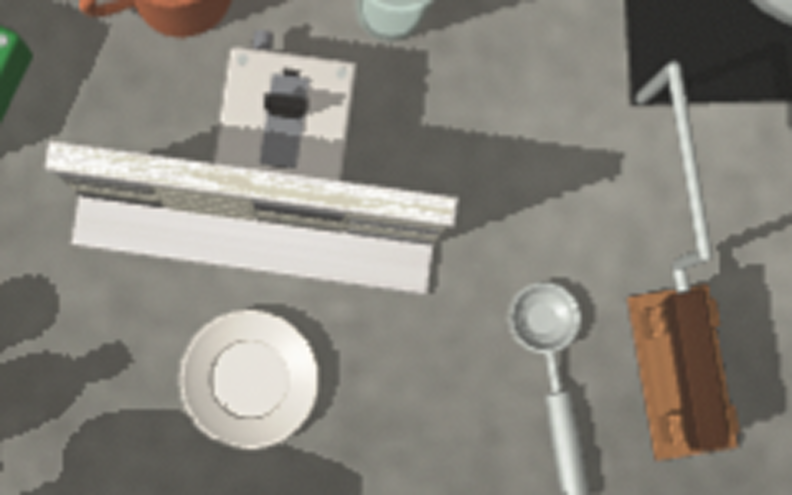

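The crop confirms it: a white box with a black tab (crop 287,100) behind the upstand, and the rod lying on the cradle with its hook pointing away from the robot. I'll refine the tab, box and rod in the upstand's own frame.

Run:
```python
from h import *
U=np.array([.580,.0285]); 
yaw=np.deg2rad(-9.75); ex=np.array([np.cos(yaw),np.sin(yaw)]); ey=np.array([-ex[1],ex[0]])
for n in("top","side"):
    c=load(n+"0"); P=cloud(c); Z=P[...,2]; d=P[...,:2]-U; p=d@ex; q=d@ey; mx=c["img"].max(2)
    b=(abs(Z-.06)<.006)&(p>.012)&(p<.125)&(abs(q)<.1)
    print(n,"box p",np.percentile(p[b],[1,50,99]).round(4),"q",np.percentile(q[b],[1,50,99]).round(4),b.sum())
    l=(Z>.074)&(Z<.1)&(p>.03)&(p<.12)&(abs(q)<.1)
    print("tab p",np.percentile(p[l],[2,50,98]).round(4),"q",np.percentile(q[l],[2,50,98]).round(4),"z",np.percentile(Z[l],[5,50,95]).round(4),l.sum())
    v,u=np.nonzero(l); print("pix",u.min(),u.max(),v.min(),v.max())
    # objects behind
    w=(Z>.04)&(p>.115)&(p<.26)&(abs(q)<.12); print("behind p min",np.nanpercentile(p[w],2).round(3),q[w].min().round(3),q[w].max().round(3))
c=load("top0")
print("bend",onz(c,[[434,181]],.112).round(4),"riser",onz(c,[[443,238]],.112).round(4))
y=np.deg2rad(7); print("pred bend",.45+.2*np.cos(y),-.2755+.2*np.sin(y),"riser",.45+.075*np.cos(y),-.2755+.075*np.sin(y))
# cradle base edges at z .008
P=cloud(c);Z=P[...,2];hsv=cv2.cvtColor(c["img"],cv2.COLOR_BGR2HSV)
m=(hsv[...,0]<20)&(hsv[...,1]>90)&(abs(P[...,0]-.45)<.09)&(abs(P[...,1]+.275)<.06)
for lo,hi in((.003,.014),(.035,.045),(.057,.07)):
    k=m&(Z>lo)&(Z<hi); r=cv2.minAreaRect((P[k][:,:2]*1000).astype(np.float32)); print(lo,hi,k.sum(),r,P[k].mean(0).round(4))
```

```text
top box p [0.0228 0.0628 0.1215] q [-0.0572 -0.0128  0.0714] 1357
tab p [0.0634 0.0664 0.0714] q [-0.0279 -0.0131  0.001 ] z [0.0765 0.0846 0.0878] 60
pix 310 323 188 193
behind p min 0.122 -0.109 0.12
side box p [0.0406 0.0737 0.123 ] q [-0.055   0.0008  0.0956] 707
tab p [0.06   0.0648 0.1198] q [-0.0258 -0.0017  0.0878] z [0.075  0.0833 0.0865] 82
pix 219 265 226 259
behind p min 0.12 -0.108 0.12
bend [[ 0.6519 -0.2549  0.112 ]] riser [[ 0.5258 -0.2673  0.112 ]]
pred bend 0.6485092303282645 -0.25112613131897055 riser 0.5244409613730991 -0.26635979924461395
0.003 0.014 454 ((454.0268249511719, -275.93109130859375), (118.97791290283203, 60.66368103027344), 6.709679126739502) [ 0.4525 -0.2631  0.0072]
0.035 0.045 166 ((455.87646484375, -275.55047607421875), (106.90220642089844, 48.76130676269531), 7.797085285186768) [ 0.4536 -0.2705  0.0391]
0.057 0.07 483 ((453.9132995605469, -275.2919006347656), (108.33683776855469, 24.14474105834961), 7.0078935623168945) [ 0.4532 -0.2746  0.0627]
```

Request:
servo_tool:
  increments:
    - {"xyz": [0, -4, 0], "roll": -6, "claw": 100}
    - {"xyz": [0, -8, 0], "roll": -12, "claw": 100}
    - {"xyz": [0, -12, 0], "roll": -18, "claw": 100}
    - {"xyz": [0, -16, 0], "roll": -24, "claw": 100}
    - {"xyz": [0, -20, 0], "roll": -24.2, "claw": 100}
    - {"xyz": [0, -20, 0], "roll": -24.2, "claw": 100}
    - {"xyz": [0, -20, 0], "roll": -24.2, "claw": 100}

```text
time_s: 0.68
tcp_pos: [0.132, 0.4283, 0.2447]
tool_rot: [-0.061, 0.998, 0.0, -0.0]
ft_force: [0.6, 0.9, 0.0]
grip_width: 0.0853
```

The crop and depth agree. Seat ≈ (0.454, -0.276) with yaw 7°, and handle top at 0.064. The tab is about 67 mm past the upstand's centreline, at q ≈ -13 mm. I'll move above the cradle by way of a point to the front.

Request:
servo_tool:
  increments:
    - {"xyz": [-3, -3, 0], "roll": 0, "claw": 100}
    - {"xyz": [-6, -6, 0], "roll": 0, "claw": 100}
    - {"xyz": [-9, -9, 0], "roll": 0, "claw": 100}
    - {"xyz": [-12, -12, 0], "roll": 0, "claw": 100}
    - {"xyz": [-15, -15, 0], "roll": 0, "claw": 100}
    - {"xyz": [-18, -18, 0], "roll": 0, "claw": 100}
    - {"xyz": [-21, -21, 0], "roll": 0, "claw": 100}
    - {"xyz": [-24, -24, 0], "roll": 0, "claw": 100}

```text
time_s: 1.35
tcp_pos: [0.3985, 0.2236, 0.2459]
tool_rot: [-0.061, 0.998, 0.0, 0.001]
ft_force: [-0.4, 0.5, 0.6]
grip_width: 0.0856
```

Request:
servo_tool:
  increments:
    - {"xyz": [-0.5, -4, 0], "roll": 0, "claw": 100}
    - {"xyz": [-1, -8, 0], "roll": 0, "claw": 100}
    - {"xyz": [-1.5, -12, 0], "roll": 0, "claw": 100}
    - {"xyz": [-2, -16, 0], "roll": 0, "claw": 100}
    - {"xyz": [-2, -20, 0], "roll": 0, "claw": 100}
    - {"xyz": [-2, -24, 0], "roll": 0, "claw": 100}
    - {"xyz": [-2, -28, 0], "roll": 0, "claw": 100}
    - {"xyz": [-2, -32, 0], "roll": 0, "claw": 100}

```text
time_s: 2.02
tcp_pos: [0.4559, -0.093, 0.2458]
tool_rot: [-0.061, 0.998, -0.0, 0.001]
ft_force: [0.6, 0.5, 0.4]
grip_width: 0.0857
```

Request:
servo_tool:
  increments:
    - {"xyz": [0, -4, 0], "roll": 0, "claw": 100}
    - {"xyz": [0, -8, 0], "roll": 0, "claw": 100}
    - {"xyz": [0, -12, 0], "roll": 0, "claw": 100}
    - {"xyz": [0, -14, 0], "roll": 0, "claw": 100}
    - {"xyz": [0, -14, 0], "roll": 0, "claw": 100}
    - {"xyz": [0, -14, 0], "roll": 0, "claw": 100}

```text
time_s: 2.52
tcp_pos: [0.4726, -0.2307, 0.245]
tool_rot: [-0.06, 0.998, 0.0, -0.0]
ft_force: [-0.1, -0.2, 0.6]
grip_width: 0.0858
```

Run:
```python
from h import *
c=read_camera("wrist"); save("w1",c); cv2.imwrite("pics/w1.png",c["img"])
P=cloud(c);Z=P[...,2];hsv=cv2.cvtColor(c["img"],cv2.COLOR_BGR2HSV)
m=(hsv[...,0]<20)&(hsv[...,1]>70)&(abs(P[...,0]-.45)<.09)&(abs(P[...,1]+.275)<.06)
for lo,hi in((.003,.014),(.035,.045),(.057,.07)):
    k=m&(Z>lo)&(Z<hi)
    if k.sum()<5: print(lo,k.sum()); continue
    r=cv2.minAreaRect((P[k][:,:2]*1000).astype(np.float32)); print(lo,hi,k.sum(),r,P[k].mean(0).round(4))
```

```text
0.003 0.014 2959 ((453.92462158203125, -277.81829833984375), (119.90966796875, 60.09602355957031), 7.196539402008057) [ 0.4456 -0.2718  0.0077]
0.035 0.045 991 ((452.5384826660156, -278.1455993652344), (106.93463134765625, 48.09471893310547), 6.80703067779541) [ 0.4512 -0.2762  0.0396]
0.057 0.07 3626 ((453.52545166015625, -276.8223571777344), (109.59759521484375, 22.385128021240234), 6.433523178100586) [ 0.4504 -0.2767  0.0634]
```

View pics/w1.png

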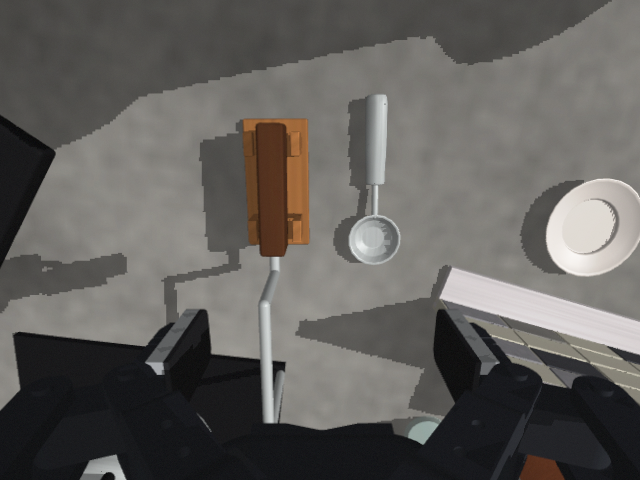

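The wrist view shows the rod handle in the cradle at (272,190), with the spoon at (375,180) about 85 mm to the side, clear of the fingers. The handle centre is (0.4535, -0.277), and all three cameras agree. I'll descend and grip.

Request:
servo_tool:
  increments:
    - {"xyz": [1.2, -2.2, 0], "roll": 0, "claw": 75}
    - {"xyz": [2.45, -4.35, 2], "roll": 0, "claw": 75}
    - {"xyz": [2.45, -4.35, 6], "roll": 0, "claw": 75}
    - {"xyz": [2.45, -4.35, 10], "roll": 0, "claw": 75}
    - {"xyz": [2.45, -4.35, 13], "roll": 0, "claw": 75}
    - {"xyz": [2.45, -4.35, 15], "roll": 0, "claw": 75}
    - {"xyz": [2.45, -4.35, 15], "roll": 0, "claw": 75}
    - {"xyz": [2.45, -4.35, 15], "roll": 0, "claw": 75}

```text
time_s: 3.23
tcp_pos: [0.4528, -0.2741, 0.0948]
tool_rot: [-0.062, 0.998, 0.001, -0.001]
ft_force: [-1.0, -0.0, -0.0]
grip_width: 0.0638
```

Request:
servo_tool:
  increments:
    - {"xyz": [0, 0, 1.5], "roll": 0, "claw": 75}
    - {"xyz": [0, 0, 3], "roll": 0, "claw": 75}
    - {"xyz": [0, 0, 4.5], "roll": 0, "claw": 75}
    - {"xyz": [0, 0, 5.3], "roll": 0, "claw": 75}
    - {"xyz": [0, 0, 5.3], "roll": 0, "claw": 75}
    - {"xyz": [0, 0, 5.3], "roll": 0, "claw": 75}

```text
time_s: 3.73
tcp_pos: [0.4536, -0.2759, 0.0437]
tool_rot: [-0.062, 0.998, -0.001, 0.001]
ft_force: [0.8, -1.0, 0.8]
grip_width: 0.0643
```

Request:
servo_tool:
  increments:
    - {"xyz": [0, -0.1, 0], "roll": 0, "claw": 45}
    - {"xyz": [0, -0.1, 0], "roll": 0, "claw": 30}
    - {"xyz": [0, -0.1, 0], "roll": 0, "claw": 15}
    - {"xyz": [0, -0.1, 0], "roll": 0, "claw": 10}
    - {"xyz": [0, -0.1, 0], "roll": 0, "claw": 10}
    - {"xyz": [0, -0.1, 0], "roll": 0, "claw": 10}
    - {"xyz": [0, -0.1, 0], "roll": 0, "claw": 10}
    - {"xyz": [0, -0.1, 0], "roll": 0, "claw": 10}

```text
time_s: 4.4
tcp_pos: [0.4535, -0.277, 0.0433]
tool_rot: [-0.061, 0.998, -0.001, 0.001]
ft_force: [-0.1, 0.3, 6.2]
grip_width: 0.0216
```

Run:
```python
from h import *
s=get_state(); print(s["ft_force"],s["grip_width"],s["joint_positions"],s["tcp_pos"],s["tool_rot"],s["wrist_torque"])
```

```text
[-0.12907128  0.34559648  6.24691213] 0.02163657766716347 [-7.61912254e-01  2.54219252e-01  1.96505141e+00  2.64062719e-05
  9.20762420e-01 -2.45527143e+00] [ 0.45345759 -0.27700728  0.0433073 ] [-6.12350876e-02  9.98123066e-01 -5.64681997e-04  5.37874045e-04] [ 0.17887175  0.07885965 -0.00804988]
```

Gripped at 21.6 mm opening. Lifting straight up.

Request:
servo_tool:
  increments:
    - {"xyz": [0, 0, -1], "roll": 0, "claw": 10}
    - {"xyz": [0, 0, -3], "roll": 0, "claw": 10}
    - {"xyz": [0, 0, -6], "roll": 0, "claw": 10}
    - {"xyz": [0, 0, -9], "roll": 0, "claw": 10}
    - {"xyz": [0, 0, -12], "roll": 0, "claw": 10}
    - {"xyz": [0, 0, -16], "roll": 0, "claw": 10}
    - {"xyz": [0, 0, -20], "roll": 0, "claw": 10}
    - {"xyz": [0, 0, -20], "roll": 0, "claw": 10}

```text
time_s: 5.07
tcp_pos: [0.4558, -0.2791, 0.2519]
tool_rot: [-0.061, 0.998, -0.006, 0.005]
ft_force: [0.6, -0.7, -0.7]
grip_width: 0.0215
```

Run:
```python
from h import *
U=np.array([.580,.0285]); yaw=np.deg2rad(-9.75); ex=np.array([np.cos(yaw),np.sin(yaw)]); ey=np.array([-ex[1],ex[0]])
s=get_state(); t=s["tcp_pos"]; print(t,s["grip_width"],s["ft_force"])
# target: rod tip at p,q ; rod along ex; rod origin = tip-0.2ex
q=-.013
for p in(.092,):
    T=U+p*ex+q*ey-.2*ex; print("tcp target",p,T)
    a=np.deg2rad(187); tx=np.array([np.cos(a),np.sin(a)]); ty=np.array([np.sin(a),-np.cos(a)]); d=T-t[:2]
    print("tool shift cm",100*d@tx,100*d@ty)
```

```text
[ 0.45580836 -0.27911335  0.25189117] 0.02145161945806896 [ 0.5908303  -0.72521359 -0.68692171]
tcp target 0.092 [0.4713584  0.03397752]
tool shift cm -5.359031062654337 30.88620668586489
```

Request:
servo_tool:
  increments:
    - {"xyz": [-0.7, 3, 0], "roll": 2, "claw": 10}
    - {"xyz": [-1.4, 6.5, 0], "roll": 4, "claw": 10}
    - {"xyz": [-2.1, 10.5, 0], "roll": 7, "claw": 10}
    - {"xyz": [-2.8, 14.5, 0], "roll": 10, "claw": 10}
    - {"xyz": [-3.5, 18.5, 0], "roll": 13, "claw": 10}
    - {"xyz": [-4.2, 22.5, 0], "roll": 15, "claw": 10}
    - {"xyz": [-4.9, 26.5, 0], "roll": 16.7, "claw": 10}
    - {"xyz": [-5.4, 29, 0], "roll": 16.7, "claw": 10}

```text
time_s: 5.73
tcp_pos: [0.4699, 0.0213, 0.2418]
tool_rot: [0.084, 0.996, 0.0, -0.001]
ft_force: [1.6, -0.2, -2.5]
grip_width: 0.0211
```

Request:
servo_tool:
  increments:
    - {"xyz": [0, 1, 0], "roll": 0, "claw": 10}
    - {"xyz": [0, 1.5, 0], "roll": 0, "claw": 10}
    - {"xyz": [0, 1.5, 0], "roll": 0, "claw": 10}
    - {"xyz": [0, 1.5, 0], "roll": 0, "claw": 10}
    - {"xyz": [0, 1.5, 0], "roll": 0, "claw": 10}

```text
time_s: 6.15
tcp_pos: [0.4736, 0.0315, 0.2422]
tool_rot: [0.085, 0.996, -0.0, -0.0]
ft_force: [1.0, -0.2, -2.1]
grip_width: 0.0212
```

Run:
```python
from h import *
s=get_state(); t=s["tcp_pos"]; print(t,s["tool_rot"],s["grip_width"],s["ft_force"])
for n in("top","side"):
    c=read_camera(n); save(n+"1",c)
    I=c["img"]; I=I[110:290,210:450] if n=="top" else I[90:290,150:390]
    cv2.imwrite(f"pics/{n}1.png",cv2.resize(I,None,fx=3,fy=3,interpolation=cv2.INTER_CUBIC))
a=cv2.imread("pics/top1.png"); 
U=np.array([.580,.0285]); yaw=np.deg2rad(-9.75); ex=np.array([np.cos(yaw),np.sin(yaw)]); ey=np.array([-ex[1],ex[0]])
d=t[:2]-U; print("tcp p q",d@ex,d@ey)
for n in("top","side"):
    c=load(n+"1"); P=cloud(c);Z=P[...,2]; d=P[...,:2]-U; p=d@ex; q=d@ey
    k=(Z>.2)&(p>-.04)&(p<.13)&(abs(q)<.1)
    if k.sum()>5:
        r=cv2.minAreaRect((np.c_[p[k],q[k]]*1000).astype(np.float32)); print(n,k.sum(),r,Z[k].max())
        h=k&(Z<.31); print("hang",h.sum(),p[h].mean(),q[h].mean(),Z[h].min())
        f=np.polyfit(p[k],q[k],1); print(f, "z",np.percentile(Z[k],[2,50,98]))
```

```text
[0.47355564 0.03150663 0.24216992] [ 8.52962360e-02  9.96355604e-01 -1.81380524e-04 -1.70164583e-04] 0.02124637590578068 [ 0.95047362 -0.16124697 -2.09752976]
tcp p q -0.10541605569700636 -0.01506309270367419
top 450 ((30.365585327148438, -16.029083251953125), (8.945871353149414, 135.41856384277344), 89.97066497802734) 0.3202201755147941
hang 57 0.015319919601176348 -0.017904913563192855 0.21965148973829082
[-0.00511471 -0.01622415] z [0.24515219 0.31634686 0.31964014]
side 703 ((28.663047790527344, -14.176586151123047), (10.477105140686035, 137.24990844726562), 89.77761840820312) 0.3187753138092921
hang 383 0.03395919642063342 -0.013264774868910506 0.21790287880306003
[-0.00343564 -0.01316766] z [0.22594415 0.30686933 0.31781074]
```

View pics/side1.png

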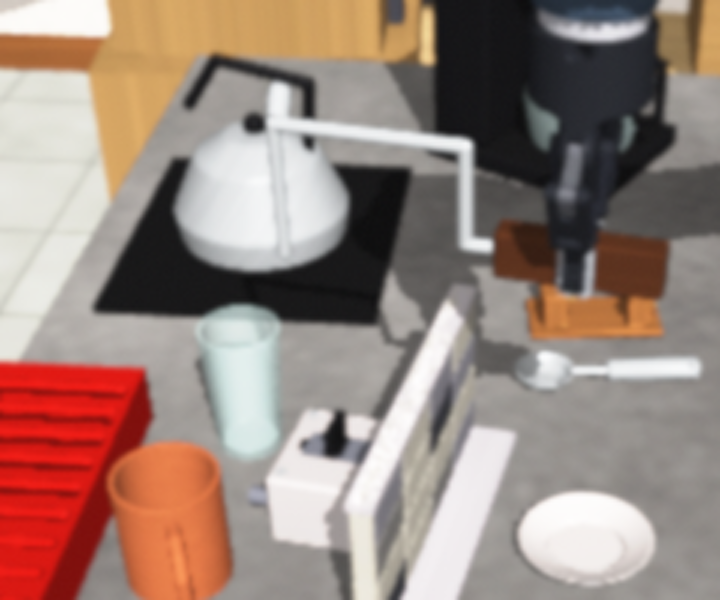

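The side view shows the rod level, with its hanging end at crop (283,250). Rod height 0.3185 matches the prediction to the millimetre, and the tip sits at p ≈ 94 mm, about 19 mm behind the tab's back face and inside the box's far edge. Lowering the hook.

Request:
servo_tool:
  increments:
    - {"xyz": [0, 0, 2], "roll": 0, "claw": 10}
    - {"xyz": [0, 0, 4.5], "roll": 0, "claw": 10}
    - {"xyz": [0, 0, 7], "roll": 0, "claw": 10}
    - {"xyz": [0, 0, 9], "roll": 0, "claw": 10}
    - {"xyz": [0, 0, 11], "roll": 0, "claw": 10}
    - {"xyz": [0, 0, 11], "roll": 0, "claw": 10}
    - {"xyz": [0, 0, 11], "roll": 0, "claw": 10}

```text
time_s: 6.83
tcp_pos: [0.4729, 0.0323, 0.1317]
tool_rot: [0.085, 0.996, 0.0, -0.001]
ft_force: [0.2, -0.6, -1.4]
grip_width: 0.0209
```

Request:
servo_tool:
  increments:
    - {"xyz": [0, 0, 1], "roll": 0, "claw": 10}
    - {"xyz": [0, 0, 2], "roll": 0, "claw": 10}
    - {"xyz": [0, 0, 3], "roll": 0, "claw": 10}
    - {"xyz": [0, 0, 3.5], "roll": 0, "claw": 10}
    - {"xyz": [0, 0, 3.5], "roll": 0, "claw": 10}
    - {"xyz": [0, 0, 3.5], "roll": 0, "claw": 10}

```text
time_s: 7.33
tcp_pos: [0.4733, 0.0328, 0.0969]
tool_rot: [0.084, 0.996, 0.0, -0.0]
ft_force: [-0.2, -0.8, -2.2]
grip_width: 0.0212
```

Run:
```python
from h import *
s=get_state(); t=s["tcp_pos"]; print(t,s["grip_width"],s["ft_force"],s["wrist_torque"])
c=read_camera("top"); save("top2",c); cv2.imwrite("pics/top2.png",cv2.resize(c["img"][150:290,240:400],None,fx=4,fy=4,interpolation=cv2.INTER_CUBIC))
c=read_camera("side"); save("side2",c); cv2.imwrite("pics/side2.png",cv2.resize(c["img"][140:320,205:385],None,fx=3.3,fy=3.3,interpolation=cv2.INTER_CUBIC))
U=np.array([.580,.0285]); yaw=np.deg2rad(-9.75); ex=np.array([np.cos(yaw),np.sin(yaw)]); ey=np.array([-ex[1],ex[0]])
d=t[:2]-U; print("tcp p q",d@ex,d@ey)
print([get_state()["ft_force"].round(2).tolist() for _ in range(1)])
```

```text
[0.47328528 0.03284324 0.09691363] 0.02123315700407734 [-0.2043602  -0.81367745 -2.23869705] [-0.01598452 -0.00261924 -0.00179773]
tcp p q -0.10590886135790877 -0.013791577912152143
[[-0.15, -1.14, -1.5]]
```

View pics/side2.png

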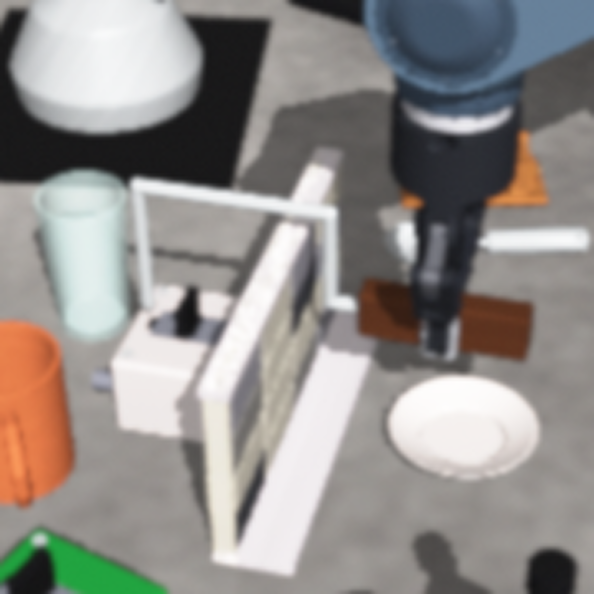

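The hook hangs behind the black tab (tip about (150,305), tab (187,310)) and touches nothing. Drawing it towards the upstand slowly (tool +x).

Request:
servo_tool:
  increments:
    - {"xyz": [0.2, 0, 0], "roll": 0, "claw": 10}
    - {"xyz": [0.4, 0, 0], "roll": 0, "claw": 10}
    - {"xyz": [0.6, 0, 0], "roll": 0, "claw": 10}
    - {"xyz": [0.8, 0, 0], "roll": 0, "claw": 10}
    - {"xyz": [1.0, 0, 0], "roll": 0, "claw": 10}
    - {"xyz": [1.2, 0, 0], "roll": 0, "claw": 10}
    - {"xyz": [1.4, 0, 0], "roll": 0, "claw": 10}
    - {"xyz": [1.6, 0, 0], "roll": 0, "claw": 10}

```text
time_s: 8.1
tcp_pos: [0.4575, 0.0355, 0.0973]
tool_rot: [0.084, 0.996, -0.0, -0.0]
ft_force: [-1.0, -0.2, -2.1]
grip_width: 0.0214
```

Request:
servo_tool:
  increments:
    - {"xyz": [0.1, 0, 0], "roll": 0, "claw": 10}
    - {"xyz": [0.2, 0, 0], "roll": 0, "claw": 10}
    - {"xyz": [0.3, 0, 0], "roll": 0, "claw": 10}
    - {"xyz": [0.4, 0, 0], "roll": 0, "claw": 10}
    - {"xyz": [0.5, 0, 0], "roll": 0, "claw": 10}
    - {"xyz": [0.6, 0, 0], "roll": 0, "claw": 10}
    - {"xyz": [0.7, 0, 0], "roll": 0, "claw": 10}
    - {"xyz": [0.8, 0, 0], "roll": 0, "claw": 10}

```text
time_s: 8.77
tcp_pos: [0.4501, 0.0367, 0.0975]
tool_rot: [0.084, 0.996, -0.0, 0.0]
ft_force: [2.6, -1.3, -2.0]
grip_width: 0.0213
```

Contact: about 3 N of drag. Continuing gently.

Request:
servo_tool:
  increments:
    - {"xyz": [0.15, 0, 0], "roll": 0, "claw": 10}
    - {"xyz": [0.3, 0, 0], "roll": 0, "claw": 10}
    - {"xyz": [0.45, 0, 0], "roll": 0, "claw": 10}
    - {"xyz": [0.6, 0, 0], "roll": 0, "claw": 10}
    - {"xyz": [0.75, 0, 0], "roll": 0, "claw": 10}
    - {"xyz": [0.9, 0, 0], "roll": 0, "claw": 10}
    - {"xyz": [1.05, 0, 0], "roll": 0, "claw": 10}
    - {"xyz": [1.2, 0, 0], "roll": 0, "claw": 10}

```text
time_s: 9.43
tcp_pos: [0.438, 0.0388, 0.0974]
tool_rot: [0.084, 0.996, -0.0, 0.0]
ft_force: [2.9, -1.0, -3.0]
grip_width: 0.0214
```

Run:
```python
from h import *
s=get_state(); t=s["tcp_pos"]; print(t,s["grip_width"],s["ft_force"],s["wrist_torque"])
c=read_camera("top"); save("top3",c); d=read_camera("side"); save("side3",d)
U=np.array([.580,.0285]); yaw=np.deg2rad(-9.75); ex=np.array([np.cos(yaw),np.sin(yaw)]); ey=np.array([-ex[1],ex[0]])
x=t[:2]-U; print("tcp p q",x@ex,x@ey)
for n,c in(("top0",load("top0")),("top",c),("side0",load("side0")),("side",d)):
    P=cloud(c);Z=P[...,2]; dd=P[...,:2]-U; p=dd@ex; q=dd@ey
    k=(Z>.074)&(Z<.092)&(p>.025)&(p<.1)&(q>-.05)&(q<.03)&(c["img"].max(2)<80)
    print(n,k.sum(),np.percentile(p[k],[5,50,95]).round(4),np.percentile(Z[k],[5,50,95]).round(4))
    k=(Z>.155)&(p>-.04)&(p<.13)&(abs(q)<.03); f=np.polyfit(p[k],Z[k],1) if k.sum()>9 else 0; print("rod pmax",p[k].max() if k.any() else None,f)
```

```text
[0.43795334 0.03882563 0.09735358] 0.021408794756712854 [ 2.85970134 -1.0317756  -2.99017289] [-0.06972361 -0.42029125  0.02377617]
tcp p q -0.1417435850907477 -0.013879041330042849
top0 51 [0.0636 0.0659 0.0709] [0.0769 0.0846 0.0879]
rod pmax None 0
top 29 [0.0467 0.0499 0.054 ] [0.0784 0.0841 0.0869]
rod pmax 0.06293131690155615 [-0.00130976  0.17156433]
side0 46 [0.0602 0.0628 0.0676] [0.0748 0.0824 0.0857]
rod pmax None 0
side 43 [0.0434 0.0459 0.0496] [0.076  0.0828 0.0856]
rod pmax 0.060506437224138565 [-0.02943582  0.16923627]
```

The lever has moved about 16.5 mm, so roughly 7.5 mm is left.

Request:
servo_tool:
  increments:
    - {"xyz": [0.08, 0, 0], "roll": 0, "claw": 10}
    - {"xyz": [0.16, 0, 0], "roll": 0, "claw": 10}
    - {"xyz": [0.24, 0, 0], "roll": 0, "claw": 10}
    - {"xyz": [0.32, 0, 0], "roll": 0, "claw": 10}
    - {"xyz": [0.4, 0, 0], "roll": 0, "claw": 10}
    - {"xyz": [0.48, 0, 0], "roll": 0, "claw": 10}

```text
time_s: 10.03
tcp_pos: [0.4335, 0.0396, 0.0974]
tool_rot: [0.084, 0.996, -0.0, 0.0]
ft_force: [5.8, 0.5, -4.2]
grip_width: 0.0209
```

Request:
servo_tool:
  increments:
    - {"xyz": [0.03, 0, 0], "roll": 0, "claw": 10}
    - {"xyz": [0.06, 0, 0], "roll": 0, "claw": 10}
    - {"xyz": [0.08, 0, 0], "roll": 0, "claw": 10}

```text
time_s: 10.28
tcp_pos: [0.4334, 0.0396, 0.0977]
tool_rot: [0.084, 0.996, -0.0, 0.001]
ft_force: [8.0, -1.5, -4.6]
grip_width: 0.0211
```

Request:
servo_tool:
  increments:
    - {"xyz": [0.03, 0, 0], "roll": 0, "claw": 10}
    - {"xyz": [0.06, 0, 0], "roll": 0, "claw": 10}

```text
time_s: 10.45
tcp_pos: [0.4334, 0.0395, 0.0979]
tool_rot: [0.084, 0.996, -0.0, 0.002]
ft_force: [9.5, -0.4, -6.6]
grip_width: 0.0211
```

On the stop: about 9.5–10 N, including the bias. I'll ease off a little and hold.

Request:
servo_tool:
  increments:
    - {"xyz": [-0.02, 0, 0], "roll": 0, "claw": 10}
    - {"xyz": [-0.02, 0, 0], "roll": 0, "claw": 10}
    - {"xyz": [-0.02, 0, 0], "roll": 0, "claw": 10}

```text
time_s: 10.7
tcp_pos: [0.4334, 0.0395, 0.0978]
tool_rot: [0.084, 0.996, -0.0, 0.002]
ft_force: [9.2, -1.8, -5.4]
grip_width: 0.0211
```

Request:
servo_tool:
  increments:
    - {"xyz": [0, 0, 0], "roll": 0, "claw": 10}
    - {"xyz": [0, 0, 0], "roll": 0, "claw": 10}
    - {"xyz": [0, 0, 0], "roll": 0, "claw": 10}
    - {"xyz": [0, 0, 0], "roll": 0, "claw": 10}

```text
time_s: 11.03
tcp_pos: [0.4334, 0.0395, 0.0978]
tool_rot: [0.084, 0.996, -0.0, 0.002]
ft_force: [8.2, -1.8, -5.8]
grip_width: 0.0212
```

Request:
servo_tool:
  increments:
    - {"xyz": [0, 0, 0], "roll": 0, "claw": 10}
    - {"xyz": [0, 0, 0], "roll": 0, "claw": 10}
    - {"xyz": [0, 0, 0], "roll": 0, "claw": 10}
    - {"xyz": [0, 0, 0], "roll": 0, "claw": 10}

```text
time_s: 11.37
tcp_pos: [0.4334, 0.0395, 0.0978]
tool_rot: [0.084, 0.996, -0.0, 0.002]
ft_force: [9.8, -1.1, -5.6]
grip_width: 0.0215
```

Request:
servo_tool:
  increments:
    - {"xyz": [0, 0, 0], "roll": 0, "claw": 10}
    - {"xyz": [0, 0, 0], "roll": 0, "claw": 10}
    - {"xyz": [0, 0, 0], "roll": 0, "claw": 10}
    - {"xyz": [0, 0, 0], "roll": 0, "claw": 10}

```text
time_s: 11.7
tcp_pos: [0.4334, 0.0395, 0.0978]
tool_rot: [0.084, 0.996, -0.0, 0.002]
ft_force: [8.2, -0.9, -6.0]
grip_width: 0.0215
```

Run:
```python
from h import *
s=get_state(); t=s["tcp_pos"]; print(t,s["grip_width"],s["ft_force"],s["wrist_torque"])
c=read_camera("top"); save("top4",c); d=read_camera("side"); save("side4",d)
U=np.array([.580,.0285]); yaw=np.deg2rad(-9.75); ex=np.array([np.cos(yaw),np.sin(yaw)]); ey=np.array([-ex[1],ex[0]])
x=t[:2]-U; print("tcp p q",x@ex,x@ey)
for n,c in(("top",c),("side",d)):
    P=cloud(c);Z=P[...,2]; dd=P[...,:2]-U; p=dd@ex; q=dd@ey
    k=(Z>.074)&(Z<.092)&(p>.025)&(p<.1)&(q>-.05)&(q<.03)&(c["img"].max(2)<80)
    print(n,k.sum(),np.percentile(p[k],[5,50,95]).round(4))
    k=(Z>.155)&(p>-.04)&(p<.13)&(abs(q)<.03); print("rod pmax",p[k].max(),np.polyfit(p[k],Z[k],1),np.polyfit(p[k],q[k],1))
cv2.imwrite("pics/side4.png",cv2.resize(d["img"][140:320,205:385],None,fx=3.3,fy=3.3,interpolation=cv2.INTER_CUBIC))
```

```text
[0.43340452 0.03952673 0.0977627 ] 0.021517948638779264 [ 8.21964724 -0.89694313 -6.00249224] [-0.12002495 -0.86543098  0.01616064]
tcp p q -0.14634543636481845 -0.013958407765407254
top 28 [0.0424 0.0448 0.0498]
rod pmax 0.05808294561743189 [-0.00305088  0.17191457] [ 0.00193664 -0.01483695]
side 44 [0.0394 0.0416 0.045 ]
rod pmax 0.05663986800767219 [-0.03685692  0.16918298] [ 0.00288242 -0.01227582]
```

Force is steady at 8–10 N against a rigid stop. Depth puts the travel at about 21 mm against the nominal 24, so I'll check that before retreating.

Run:
```python
from h import *
f=lambda n,r,c,s:cv2.resize(load(n)["img"][r[0]:r[1],c[0]:c[1]],None,fx=s,fy=s,interpolation=cv2.INTER_CUBIC)
a=[f(n,(165,225),(285,345),6) for n in("top0","top4")]
b=[f(n,(205,280),(230,305),4.8) for n in("side0","side4")]
M=np.vstack([np.hstack(a),np.hstack([x[:240] for x in b])]); print(M.shape); cv2.imwrite("pics/cmp.png",M)
U=np.array([.580,.0285]); yaw=np.deg2rad(-9.75); ex=np.array([np.cos(yaw),np.sin(yaw)]); ey=np.array([-ex[1],ex[0]])
# rectified strip at z=.086 along p for several q
for n in("top0","top3","top4","side0","side3","side4"):
    c=load(n); ps=np.arange(.02,.1,.001); out=[]
    g=c["img"].max(2)
    prof=np.zeros(len(ps)); qs=[-.024,-.022,-.020,-.006,-.004,-.002] 
    for q in qs:
        X=np.c_[U+ps[:,None]*ex+q*ey,np.full(len(ps),.086)]; uv=pix(c,X).astype(np.float32)
        prof+=cv2.remap(g,uv[None,:,0],uv[None,:,1],cv2.INTER_LINEAR)[0]/len(qs)
    print(n,[int(v) for v in prof[::2]])
```

```text
(600, 720, 3)
top0 [148, 119, 100, 97, 97, 97, 96, 96, 97, 96, 97, 99, 110, 132, 138, 139, 139, 131, 105, 71, 54, 49, 52, 53, 55, 70, 96, 116, 119, 126, 134, 139, 154, 181, 205, 211, 219, 219, 216, 192]
top3 [157, 131, 116, 117, 118, 115, 113, 112, 111, 107, 97, 85, 74, 73, 78, 73, 77, 98, 120, 131, 133, 139, 145, 148, 150, 150, 150, 150, 149, 147, 143, 144, 160, 188, 211, 217, 224, 224, 222, 198]
top4 [157, 131, 116, 114, 113, 113, 114, 105, 89, 80, 76, 76, 76, 76, 78, 100, 123, 127, 130, 139, 148, 150, 149, 148, 149, 149, 148, 145, 140, 141, 141, 144, 160, 187, 211, 216, 224, 224, 222, 198]
side0 [249, 249, 247, 243, 230, 197, 161, 149, 161, 184, 199, 209, 216, 220, 221, 215, 196, 163, 125, 93, 69, 53, 55, 85, 138, 184, 208, 217, 221, 221, 217, 213, 211, 210, 201, 181, 164, 156, 154, 155]
side3 [249, 249, 247, 243, 230, 197, 158, 132, 117, 106, 92, 77, 60, 50, 66, 105, 150, 180, 193, 199, 207, 207, 200, 195, 199, 207, 212, 214, 214, 212, 206, 204, 206, 207, 201, 181, 164, 156, 155, 154]
side4 [249, 249, 247, 243, 229, 191, 140, 100, 72, 54, 44, 47, 72, 118, 163, 187, 194, 193, 194, 197, 196, 195, 196, 200, 206, 209, 210, 211, 212, 212, 210, 208, 209, 209, 201, 181, 164, 156, 154, 154]
```

View pics/cmp.png

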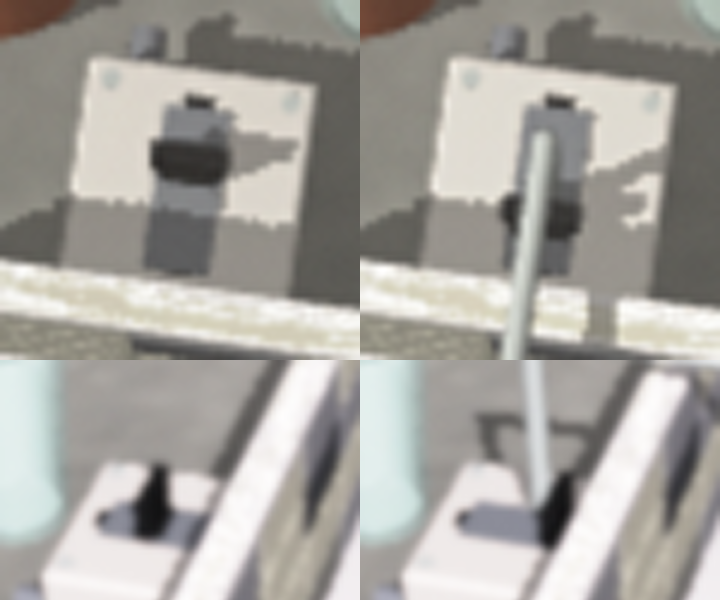

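Run:
```python
from h import *
U=np.array([.580,.0285]); yaw=np.deg2rad(-9.75); ex=np.array([np.cos(yaw),np.sin(yaw)]); ey=np.array([-ex[1],ex[0]])
def rect(n,z,p0,p1,q0,q1,st=.0005):
    c=load(n); p=np.arange(p0,p1,st); q=np.arange(q0,q1,st); Pp,Q=np.meshgrid(p,q,indexing="ij")
    X=np.c_[U+Pp.ravel()[:,None]*ex+Q.ravel()[:,None]*ey,np.full(Pp.size,z)]; uv=pix(c,X).astype(np.float32)
    return cv2.remap(c["img"].max(2),uv[:,0].reshape(Pp.shape),uv[:,1].reshape(Pp.shape),cv2.INTER_CUBIC)
for n in("top0","top4","side0","side4"):
    r=rect(n,.06,.085,.13,-.05,-.03).mean(1); r2=rect(n,.06,.085,.13,.01,.025).mean(1); g=np.gradient(cv2.GaussianBlur(r,(1,9),0).ravel()); g2=np.gradient(cv2.GaussianBlur(r2,(1,9),0).ravel())
    print(n,"box back edge",.085+.0005*g.argmin(),.085+.0005*g2.argmin())
for a,b in(("top0","top4"),("side0","side4"),("top0","top3"),("top3","top4"),("side3","side4")):
  for q in((-.026,-.019),(-.009,0)):
    B=rect(b,.084,.02,.09,*q).astype(np.float32); A=rect(a,.084,.02,.09,*q).astype(np.float32)
    B=np.minimum(B,130);A=np.minimum(A,130)
    i=A.mean(1)[20:].argmin()+20; T=A[max(i-14,0):i+14]
    m=cv2.matchTemplate(B,T,cv2.TM_SQDIFF); print(a,b,q,"shift mm",(max(i-14,0)-m.ravel().argmin())*.5)
```

```text
top0 box back edge 0.10600000000000001 0.10550000000000001
top4 box back edge 0.10600000000000001 0.10550000000000001
side0 box back edge 0.10300000000000001 0.10300000000000001
side4 box back edge 0.10300000000000001 0.10300000000000001
top0 top4 (-0.026, -0.019) shift mm 21.5
top0 top4 (-0.009, 0) shift mm 21.5
side0 side4 (-0.026, -0.019) shift mm 22.0
side0 side4 (-0.009, 0) shift mm 21.5
top0 top3 (-0.026, -0.019) shift mm 17.5
top0 top3 (-0.009, 0) shift mm 17.0
top3 top4 (-0.026, -0.019) shift mm 4.5
top3 top4 (-0.009, 0) shift mm 4.5
side3 side4 (-0.026, -0.019) shift mm 5.5
side3 side4 (-0.009, 0) shift mm 4.0
```

The tab moved 21.5–22 mm by image. The resolution is about 1–1.5 mm, and the stop is rigid to a further 4 N, so I accept this and will recheck once the tab is unobstructed. Backing off, then lifting.

Request:
servo_tool:
  increments:
    - {"xyz": [-0.3, 0, 0], "roll": 0, "claw": 10}
    - {"xyz": [-0.7, 0, 0], "roll": 0, "claw": 10}
    - {"xyz": [-1.1, 0, 0], "roll": 0, "claw": 10}
    - {"xyz": [-1.5, 0, 0], "roll": 0, "claw": 10}
    - {"xyz": [-1.5, 0, 0], "roll": 0, "claw": 10}
    - {"xyz": [-1.5, 0, -1], "roll": 0, "claw": 10}
    - {"xyz": [-1.5, 0, -2.5], "roll": 0, "claw": 10}
    - {"xyz": [-1.5, 0, -4], "roll": 0, "claw": 10}

```text
time_s: 12.47
tcp_pos: [0.4463, 0.0374, 0.1378]
tool_rot: [0.084, 0.996, 0.0, -0.001]
ft_force: [0.8, -0.6, -1.7]
grip_width: 0.0211
```

Request:
servo_tool:
  increments:
    - {"xyz": [0, 0, -2], "roll": 0, "claw": 10}
    - {"xyz": [0, 0, -4], "roll": 0, "claw": 10}
    - {"xyz": [0, 0, -6.5], "roll": 0, "claw": 10}
    - {"xyz": [0, 0, -9], "roll": 0, "claw": 10}
    - {"xyz": [0, 0, -11], "roll": 0, "claw": 10}
    - {"xyz": [0, 0, -11], "roll": 0, "claw": 10}
    - {"xyz": [0, 0, -11], "roll": 0, "claw": 10}

```text
time_s: 13.05
tcp_pos: [0.4472, 0.0373, 0.2483]
tool_rot: [0.084, 0.996, -0.0, 0.001]
ft_force: [-0.2, 0.9, -2.6]
grip_width: 0.0212
```

Run:
```python
from h import *
s=get_state(); t=s["tcp_pos"]; print(s["time_s"],t,s["tool_rot"],s["grip_width"],s["ft_force"],s["wrist_torque"])
for n in("top","side"): save(n+"5",read_camera(n))
U=np.array([.580,.0285]); yaw=np.deg2rad(-9.75); ex=np.array([np.cos(yaw),np.sin(yaw)]); ey=np.array([-ex[1],ex[0]])
d=t[:2]-U; print("tcp p",d@ex,d@ey)
def rect(n,z,p0,p1,q0,q1,st=.0005):
    c=load(n); p=np.arange(p0,p1,st); q=np.arange(q0,q1,st); Pp,Q=np.meshgrid(p,q,indexing="ij")
    X=np.c_[U+Pp.ravel()[:,None]*ex+Q.ravel()[:,None]*ey,np.full(Pp.size,z)]; uv=pix(c,X).astype(np.float32)
    return cv2.remap(c["img"].max(2),uv[:,0].reshape(Pp.shape),uv[:,1].reshape(Pp.shape),cv2.INTER_CUBIC)
for a,b in(("top0","top5"),("side0","side5")):
  for q in((-.026,-.019),(-.009,0),(-.026,.0)):
    B=np.minimum(rect(b,.084,.015,.09,*q),130).astype(np.float32); A=np.minimum(rect(a,.084,.015,.09,*q),130).astype(np.float32)
    i=A.mean(1)[20:].argmin()+20; T=A[max(i-14,0):i+14]
    m=cv2.matchTemplate(B,T,cv2.TM_SQDIFF); print(a,b,q,"shift mm",(max(i-14,0)-m.ravel().argmin())*.5)
for n in("top5","side5"):
    P=cloud(load(n));Z=P[...,2]; dd=P[...,:2]-U; p=dd@ex; q=dd@ey
    k=(Z>.23)&(p>-.055)&(p<.13)&(abs(q)<.03)&(Z<.35); k2=k&(Z>.29); print(n,"rod pmax",p[k].max(),"zmin",Z[k].min(),np.polyfit(p[k2],Z[k2],1),np.polyfit(p[k2],q[k2],1))
```

```text
13.05 [0.44721876 0.03729257 0.24833209] [ 8.43161490e-02  9.96438268e-01 -1.25597987e-04  1.24480861e-03] 0.02123563399785374 [-0.22583766  0.85608513 -2.60036524] [ 0.03148373  0.07062465 -0.04903667]
tcp p -0.1323523730625002 -0.013820863378001709
top0 top5 (-0.026, -0.019) shift mm 21.5
top0 top5 (-0.009, 0) shift mm 21.0
top0 top5 (-0.026, 0.0) shift mm 21.5
side0 side5 (-0.026, -0.019) shift mm 22.5
side0 side5 (-0.009, 0) shift mm 21.5
side0 side5 (-0.026, 0.0) shift mm 21.5
top5 rod pmax 0.07275734907523208 zmin 0.2312175062782276 [-0.0054667   0.32282773] [-0.00170631 -0.0147754 ]
side5 rod pmax 0.069735601996151 zmin 0.2302997086491361 [-0.08128954  0.31713874] [-0.00127194 -0.01188637]
```

The lever stays put when released. The wrist moment fits a single contact at the tab, and the pull met a rigid stop, so I take it as home. The rod still sits true in the hand (tip 200.7 mm ahead of the TCP). Returning over the cradle.

Request:
servo_tool:
  increments:
    - {"xyz": [-0.6, -3, 0], "roll": -2, "claw": 10}
    - {"xyz": [-1.2, -6.5, 0], "roll": -4, "claw": 10}
    - {"xyz": [-2, -10.5, 0], "roll": -7, "claw": 10}
    - {"xyz": [-2.8, -14.5, 0], "roll": -10, "claw": 10}
    - {"xyz": [-3.6, -18.5, 0], "roll": -13, "claw": 10}
    - {"xyz": [-4.4, -22.5, 0], "roll": -15, "claw": 10}
    - {"xyz": [-5.1, -26.5, 0], "roll": -16.7, "claw": 10}
    - {"xyz": [-5.7, -29.5, 0], "roll": -16.7, "claw": 10}

```text
time_s: 13.82
tcp_pos: [0.4521, -0.2654, 0.2449]
tool_rot: [-0.061, 0.998, 0.001, -0.001]
ft_force: [1.0, 0.2, -1.3]
grip_width: 0.0215
```

Request:
servo_tool:
  increments:
    - {"xyz": [0.08, -1.4, 2], "roll": 0, "claw": 10}
    - {"xyz": [0.08, -1.4, 5], "roll": 0, "claw": 10}
    - {"xyz": [0.08, -1.4, 8], "roll": 0, "claw": 10}
    - {"xyz": [0.08, -1.4, 11], "roll": 0, "claw": 10}
    - {"xyz": [0.08, -1.4, 13], "roll": 0, "claw": 10}
    - {"xyz": [0.08, -1.4, 13], "roll": 0, "claw": 10}
    - {"xyz": [0.08, -1.4, 13], "roll": 0, "claw": 10}
    - {"xyz": [0.08, -1.4, 13], "roll": 0, "claw": 10}

```text
time_s: 14.48
tcp_pos: [0.4547, -0.2773, 0.1179]
tool_rot: [-0.061, 0.998, -0.0, 0.0]
ft_force: [0.1, 0.8, -1.4]
grip_width: 0.021
```

Run:
```python
from h import *
s=get_state(); t=s["tcp_pos"]; q=s["tool_rot"]; print(s["time_s"],t,q,s["grip_width"],s["ft_force"])
a=2*np.arctan2(q[1],q[0]); print("yaw",np.rad2deg(a)%360); tx=np.array([np.cos(a),np.sin(a)]); ty=np.array([np.sin(a),-np.cos(a)])
d=np.array([.4537,-.277])-t[:2]; print("shift cm",100*d@tx,100*d@ty,"down to .0433:",100*(t[2]-.0433))
for n in("top","side"): save(n+"6",read_camera(n))
for n in("top6","side6"):
    P=cloud(load(n)); Z=P[...,2]; k=(P[...,0]>.53)&(P[...,0]<.7)&(P[...,1]<-.2)&(P[...,1]>-.32)&(abs(Z-t[2]-.072)<.015)
    f=np.polyfit(P[k][:,0],P[k][:,1],1); print(n,k.sum(),"rod yaw",np.rad2deg(np.arctan(f[0])),"y at tcp x",np.polyval(f,t[0]),"xmax",P[k][:,0].max(),"z fit",np.polyfit(P[k][:,0]-t[0],Z[k]-t[2],1))
```

```text
14.4833 [ 0.4547472  -0.27733517  0.11789773] [-6.12774266e-02  9.98120714e-01 -2.61042270e-04  2.20072805e-04] 0.02101827559210985 [ 0.06178352  0.76577866 -1.35266865]
yaw 187.02627813288743
shift cm 0.09983389094102818 0.046075475147636255 down to .0433: 7.459772606963211
top6 304 rod yaw 7.001404692858385 y at tcp x -0.2771463246714216 xmax 0.6570310942373142 z fit [-0.00482041  0.07464393]
side6 215 rod yaw 6.805703212991192 y at tcp x -0.27526400596725487 xmax 0.656063494590802 z fit [-0.02103544  0.07527322]
```

The rod is aligned with the cradle (yaw 7°, y within 1 mm). Lowering in.

Request:
servo_tool:
  increments:
    - {"xyz": [0.1, 0.04, 1], "roll": 0, "claw": 10}
    - {"xyz": [0.1, 0.04, 2.5], "roll": 0, "claw": 10}
    - {"xyz": [0.1, 0.04, 4], "roll": 0, "claw": 10}
    - {"xyz": [0.1, 0.04, 5.5], "roll": 0, "claw": 10}
    - {"xyz": [0.1, 0.04, 6.5], "roll": 0, "claw": 10}
    - {"xyz": [0.1, 0.04, 6.9], "roll": 0, "claw": 10}
    - {"xyz": [0.1, 0.04, 7.1], "roll": 0, "claw": 10}
    - {"xyz": [0.1, 0.04, 7.1], "roll": 0, "claw": 10}

```text
time_s: 15.25
tcp_pos: [0.4536, -0.277, 0.0465]
tool_rot: [-0.061, 0.998, -0.0, 0.0]
ft_force: [0.2, 0.7, -1.9]
grip_width: 0.0213
```

Request:
servo_tool:
  increments:
    - {"xyz": [0, 0, 0.1], "roll": 0, "claw": 10}
    - {"xyz": [0, 0, 0.2], "roll": 0, "claw": 10}
    - {"xyz": [0, 0, 0.2], "roll": 0, "claw": 10}

```text
time_s: 15.5
tcp_pos: [0.4537, -0.2771, 0.0448]
tool_rot: [-0.061, 0.998, -0.0, 0.0]
ft_force: [-0.6, 0.8, -1.8]
grip_width: 0.0214
```

Request:
servo_tool:
  increments:
    - {"xyz": [0, 0, 0.06], "roll": 0, "claw": 10}
    - {"xyz": [0, 0, 0.12], "roll": 0, "claw": 10}
    - {"xyz": [0, 0, 0.12], "roll": 0, "claw": 10}

```text
time_s: 15.75
tcp_pos: [0.4536, -0.2769, 0.0433]
tool_rot: [-0.061, 0.998, -0.0, 0.0]
ft_force: [0.3, -0.1, -1.1]
grip_width: 0.021
```

Request:
servo_tool:
  increments:
    - {"xyz": [0, 0, 0.05], "roll": 0, "claw": 10}
    - {"xyz": [0, 0, 0.05], "roll": 0, "claw": 10}
    - {"xyz": [0, 0, 0.05], "roll": 0, "claw": 10}

```text
time_s: 16.0
tcp_pos: [0.4535, -0.277, 0.0433]
tool_rot: [-0.061, 0.998, -0.0, 0.0]
ft_force: [-3.2, 2.6, 5.5]
grip_width: 0.0209
```

Seated, with contact felt at TCP z 0.0433, the same height as at the pick. Opening slowly, then withdrawing straight up.

Request:
servo_tool:
  increments:
    - {"xyz": [0, 0, 0], "roll": 0, "claw": 35}
    - {"xyz": [0, 0, 0], "roll": 0, "claw": 50}
    - {"xyz": [0, 0, 0], "roll": 0, "claw": 65}
    - {"xyz": [0, 0, 0], "roll": 0, "claw": 70}
    - {"xyz": [0, 0, 0], "roll": 0, "claw": 70}
    - {"xyz": [0, 0, 0], "roll": 0, "claw": 70}

```text
time_s: 16.5
tcp_pos: [0.4534, -0.2768, 0.0425]
tool_rot: [-0.061, 0.998, 0.0, 0.0]
ft_force: [-0.1, 0.8, -0.7]
grip_width: 0.06
```

Request:
servo_tool:
  increments:
    - {"xyz": [0, 0, -1], "roll": 0, "claw": 70}
    - {"xyz": [0, 0, -3], "roll": 0, "claw": 70}
    - {"xyz": [0, 0, -6], "roll": 0, "claw": 70}
    - {"xyz": [0, 0, -10], "roll": 0, "claw": 70}
    - {"xyz": [0, 0, -14], "roll": 0, "claw": 70}
    - {"xyz": [0, 0, -18], "roll": 0, "claw": 70}
    - {"xyz": [0, 0, -20], "roll": 0, "claw": 70}
    - {"xyz": [0, 0, -20], "roll": 0, "claw": 70}

```text
time_s: 17.17
tcp_pos: [0.4557, -0.2789, 0.2502]
tool_rot: [-0.061, 0.998, -0.005, 0.004]
ft_force: [0.8, -0.6, 0.4]
grip_width: 0.0596
```

Request:
servo_tool:
  increments:
    - {"xyz": [4, 0, -4], "roll": 0, "claw": 70}
    - {"xyz": [8, 0, -4], "roll": 0, "claw": 70}
    - {"xyz": [8, 0, -4], "roll": 0, "claw": 70}
    - {"xyz": [8, 0, -4], "roll": 0, "claw": 70}

```text
time_s: 17.5
tcp_pos: [0.3725, -0.2869, 0.2832]
tool_rot: [-0.06, 0.998, -0.001, 0.0]
ft_force: [-1.2, -0.8, 0.2]
grip_width: 0.0598
```

Run:
```python
from h import *
s=get_state(); print(s["time_s"],s["tcp_pos"],s["ft_force"],s["grip_width"])
ims={}
for n in("top","side","wrist"):
    c=read_camera(n); save(n+"7",c); ims[n]=c["img"]
    P=cloud(c);Z=P[...,2];hsv=cv2.cvtColor(c["img"],cv2.COLOR_BGR2HSV)
    m=(hsv[...,0]<20)&(hsv[...,1]>70)&(abs(P[...,0]-.45)<.09)&(abs(P[...,1]+.275)<.06)
    for lo,hi in((.057,.072),):
        k=m&(Z>lo)&(Z<hi)
        if k.sum()>5: r=cv2.minAreaRect((P[k][:,:2]*1000).astype(np.float32)); print(n,k.sum(),r,np.median(Z[k]))
    r=(P[...,0]>.53)&(P[...,0]<.7)&(P[...,1]<-.2)&(P[...,1]>-.32)&(Z>.1)&(Z<.13)
    if r.sum()>20: print("rod level z",np.median(Z[r]),np.polyfit(P[r][:,0]-.4535,Z[r],1))
A=cv2.resize(ims["top"][120:320,170:470],None,fx=2.6,fy=2.6,interpolation=cv2.INTER_CUBIC); cv2.imwrite("pics/end.png",A)
```

```text
17.5 [ 0.3725224  -0.28688656  0.28322102] [-1.21952886 -0.82834847  0.24549397] 0.05977652968541878
top 488 ((454.524169921875, -277.13348388671875), (109.95845031738281, 23.852081298828125), 7.741292476654053) 0.06278349727098742
rod level z 0.11781377672792576 [0.000996   0.11735546]
side 215 ((451.0353088378906, -273.3642883300781), (106.88855743408203, 25.91925811767578), 6.860498905181885) 0.062124117277860845
rod level z 0.11558923760598595 [-0.02137032  0.1177479 ]
wrist 2285 ((453.2403564453125, -278.5970153808594), (108.33187866210938, 21.92455291748047), 6.58236026763916) 0.06378470580414865
rod level z 0.11886186964992464 [-0.00372622  0.11885513]
```

View pics/end.png

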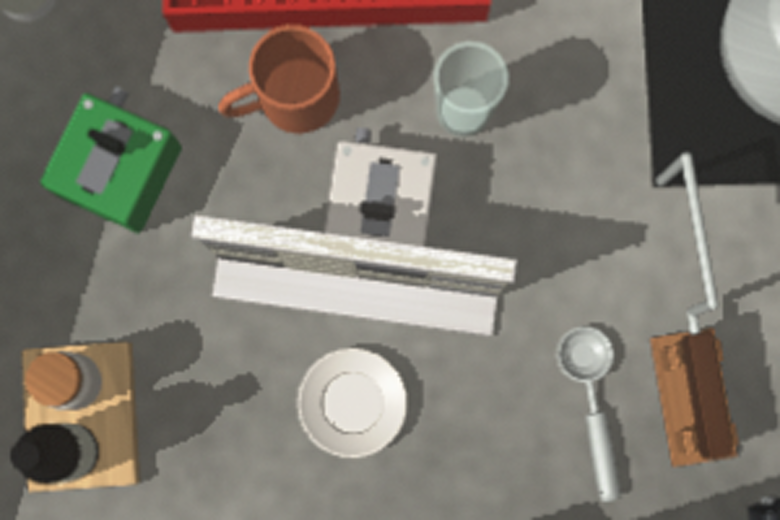

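The final view shows the rod in its cradle at (695,395), the tab near the upstand end of its carrier at (378,210), and every bystander where it was. Handing in.

```bash
python3 -c "
from bench import *
print(sign_off())"
```

```text
the job is handed in; nothing more can be done
None
```

The lever is drawn to its stop, and the rod is back in its cradle and released. The job was handed in at about 17.7 s of the 69 s allowed.

**What I did:** I took the rod from the cradle, carried it over the upstand and lowered its hanging end behind the white isolator's tab. I drew the tab about 21–22 mm until it met a hard stop. I held it there for over a second at roughly 8–10 N of horizontal pull, about 11 N at most with the downward part included. The rod went back at the same height it was picked from, and the gripper withdrew clear.

**Last checks:**
- **Rod:** the handle centre is within about 1–2 mm of the seat by the top and wrist cameras, and about 5 mm by the side camera. Yaw is 6.6–7.7° against the cradle's 7°. The handle's top is at 62–64 mm and the rod is level.
- **Robot:** it touches nothing.
- **Bystanders:** none looks moved in the final top picture. I compared that by eye and did not measure it.

**One check disagrees:** the pictures put the lever's travel at 21–22.5 mm, not the nominal 24 mm, and step 2 needs over 22.5 mm. The resolution is about 1–1.5 mm. The stop did not give under 4 N of extra pull, and the wrist moment fits a single contact at the tab. On that I took the lever as home, but its exact value is not confirmed.

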